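Set the dust extractor's speed selector and start it

ROBOT

A 6-joint arm with a two-finger parallel gripper is mounted at the origin on a cart in front of the work surface, level with it; the furniture and walls round the work are solid. World frame = base frame: x ahead of the robot, y to its left, z up, the work surface at z = 0. Lengths are in mm, angles in rad, forces in N, time in s.
With the tool pointing down it reaches from about 350 to 925 mm from the base axis. Payload 6.4 kg.
Tool frame: the origin (TCP) lies at the very end of the fingers, on their centre line; the grasp point (between the pads) lies 19 mm behind it; x points along the fingers, z is the direction in which the jaws open and shut, and the axes are right-handed (so a half turn about x gives the same grasp; the last joint's range is limited). The gripper opens to 94 mm and grips with 3 to 60 N. Pads are 16 mm wide; open, the fingers measure 119 mm over their backs; the gripper's body (75 mm by 177 mm) begins 78 mm behind the grasp point.
Start: joints at [1.139, 0.245, 1.558, -0, 1.339, -0.174], TCP at [165.716, 628.531, 205.455] pointing down, gripper open.
Joint ranges: [-3.13, 3.13], [-1.02, 2.26], [0.13, 2.54], [-0.95, 4.09], [0.21, 2.88], [-2.74, 2.74]. Speed limits (rad/s): [2.57, 2.57, 3.14, 3.14, 3.14, 3.14].

INTERFACE

Orientations are given as a unit quaternion [w, x, y, z].
In Python, from plant import manip gives the robot as it stands. The module is installed in compiled form; this text tells all that it offers.
- The arm moves only by the shell command python3 -m creep 'ROWS' [FORCE]. ROWS is text: rows parted by semicolons, each of 5 numbers parted by spaces: the gripper's target within -1 to 1 (shut at 1, half-way at 0, fully open at -1), then the shift along the tool's x, y, z in mm, then the turn about the tool's x in rad. In form: claw tx ty tz roll; .... A call has 1 to 12 rows; each row is the pose to reach, as a shift and turn from the pose measured when the call began, along the tool's axes at that moment; what a row does not reach only later rows make up. A row lasts 1/8 s, in which the tool goes at most 62.5 mm and 10.7 degrees, less where a joint would pass 70% of its speed; a pose out of reach is approached as far as the arm can. A call with a gripper value outside its range is refused whole. The fingers move at their own pace and stop on an object; FORCE is the grip in N (left out, the last holds). Time passes only in rows, so rows that repeat a pose let the fingers close. It gives the time, the measured TCP pose, the force and the opening at its end, in the units of the state.
- manip.observe(): the state, without advancing time (a new reading comes with each control period).
- manip.snapshot(name): name is "scene" or "top"; returns a dict with "color" (420x560x3 uint8, red, green, blue), "K" (3x3 intrinsics, pixels), "R" (3x3) and "t" (3): a world point X has camera coordinates R X + t. Camera axes: x right, y down, z forward; pixel columns grow to the right and rows downward; lengths in mm; the calibration is good to about 2 mm. A picture is of the moment at which its call begins. There is no depth.
- manip.close_job(): hands the job in, once; it reports no verdict.
The state is a dict: "time_s": time; "joints": joint angles; "joint_velocities": joint speeds; "tau": joint torques, N m; "position": TCP position; "orientation": TCP orientation; "wrist_force": force on the tool from outside, world axes, zero at the start; "torque": the same for the moment, N m; "opening": finger opening in mm.
Only numpy, scipy, OpenCV 4.12 (cv2) and the standard library are available. Lean on these libraries where they do the work, as an engineer would, in place of code of your own. Each camera call takes 0.05 s, during which the arm holds its last target.

TASK

Set the bench dust extractor to its fourth speed: with a fingertip, push the selector handle round clockwise, click by click, to the fourth click from its off stop (fully anticlockwise), without pinching the handle between the fingers and without running on into the fifth. Then press the flat start button fully down with a fingertip and let it come up again. Leave the mushroom-headed stop button unpressed, and leave the loose things on the bench where they are.

Things in the scene. Friction and masses are not known exactly. Their poses are not given: they have to be found in the camera images.
- selector_case: grey painted case, 132x132 mm, top 55 mm above the bench, fixed to the bench. Origin at the bench, directly under the handle's vertical turning axis; its x axis points to the side with the two black cable glands (away from the robot, turned by up to 0.4 rad), y to the left, z up.
- dial_plate (a point): centre of the round aluminium plate on the case, 116 mm across, 56 mm above the bench, on the turning axis. Dark ticks 52 mm from the axis mark the six positions, 30 degrees apart: off (short wide tick) 75 degrees to the left of the case's x axis, then clicks 1 to 5 (long thin ticks) going clockwise
- fourth_mark (a point): the plate's tick for the fourth click, 52 mm from the turning axis, 45 degrees to the right of the case's x axis, 56 mm above the bench
- selector (a joint): angle of the black selector handle, clockwise from above: 0 at off (end stop), 0.524 rad (30 degrees) a click, fourth click 2.094, fifth click and end stop 2.618. A sprung detent holds each click: 3 to 6 N pushed 28 mm from the axis takes it over the ridge half way to the next, then it jumps the remaining 15 degrees ahead by itself and stops there. Starts at off or the first click.
- handle_mid (a point): in the handle's bar, 76.5 mm above the bench, 10 mm from the axis towards the pointer end. Turns with the handle: x along the bar to the pointer end, z up; pushing the +y flank towards -y turns it clockwise. The bar stands 64 to 89.5 mm above the bench over a round skirt (radius 21 mm, top at 63.5 mm); 14 mm wide from 20 mm behind the axis to 28 mm before it, then 9 mm wide to its end at 43 mm.
- pointer_tip (a point): pointer end of the handle, top face, 43 mm from the turning axis, 89.5 mm above the bench; a thin bright line on the top runs to it
- start_case: grey button case, 78x78 mm, fixed to the bench, top 48 mm above it, carrying the flat start button. Origin at the bench under the button's centre. It and the stop case may stand in each other's places.
- start_top (a point): centre of the top of the flat black start button (flat round disc, 32 mm across), 61 mm above the bench, 10 mm above its aluminium collar
- start_button (a joint): how far the start button is pressed: 0 up, 0.006 m fully down; it needs 1 N to start and 4 N to be fully down, and springs back up
- stop_case: same grey button case, 78x78 mm, carrying the stop button. Origin at the bench under the button's centre.
- stop_top (a point): centre of the top of the black stop button with a domed mushroom head 47 mm across, 72.5 mm above the bench; to be left alone
- stop_button (a joint): how far the stop button is pressed: 0 up, 0.006 m fully down
- file_handle: turned wooden file handle, 29x130x29 mm, lying; loose bystander, origin at the centre of its underside as it stands or lies
- nail_block: dark wood block with two upright nails, 30x55x38 mm; loose bystander, origin at the centre of its underside as it stands or lies
- batten: small wooden offcut, 70x30x12 mm, lying; loose bystander, origin at the centre of its underside as it stands or lies
- tamper: standing tamper with pale handle and black foot, 51 mm across, 166 mm tall; loose bystander, origin at the centre of its underside as it stands or lies
- glue_bottle: small white glue bottle, standing, 29 mm across, 110 mm tall; loose bystander, origin at the centre of its underside as it stands or lies
- cutter_case: red cutter case, 31x78x19 mm, lying; loose bystander, origin at the centre of its underside as it stands or lies

How it is judged (in metres and radians):
On the way, in this order (a step that is already met when the one before it is completed fails the run):
1. the selector rests at the fourth click (value of joint selector between 1.9544 and 2.2344 rad), for 0.2 s.
2. the start button is pressed down with the selector at the fourth click (all of step 1 and value of joint start_button above 0.004 m).
At the end, for the whole second after the job is handed in: the selector rests at the fourth click (within 0.14 rad), the start button has been pressed (more than 4 mm) after that and is up again (within 1.5 mm), the stop button is up (all of step 1 and value of joint each of start_button, stop_button below 0.0015 m and velocity of joint selector between -0.05 and 0.05 rad/s); the robot touches nothing.
It fails at once if the selector runs on over the ridge towards the fifth click (value of joint selector above 2.3644 rad).
It fails at once if the handle is taken between the fingers (y of the grasp point in the frame of handle_mid between -0.006 and 0.006 m and x of the grasp point in the frame of handle_mid between -0.032 and 0.034 m and z of the grasp point in the frame of handle_mid below 0.025 m and contact force between the fingers and selector above 0.3 N).
It fails at once if the start button is pressed before the selector is at the fourth click (value of joint selector below 1.8244 rad and value of joint start_button above 0.002 m).
It fails at once if the stop button is pressed (value of joint stop_button above 0.002 m).
It fails at once if a loose thing is shoved, lifted or knocked over (distance of any of file_handle, nail_block, batten, tamper, glue_bottle, cutter_case from where it was at the start of the episode above 0.02 m).
It also fails if it takes over 56 s, if anything falls off the work surface, if the arm or the gripper's body presses on something with over 40 N, if the wrist force passes 120 N, or if a joint passes its speed limit or range.

## Working session

There is one attempt and no reset: what is moved stays moved. The work goes in short steps, Python scripts to look and compute and a shell command to move; the robot and the scene stay as the last step left them, time stands still between calls to the robot, and variables do not carry over. Pictures are saved under pics/ and viewed, and the job is handed in when it is done.

```bash
mkdir -p pics
python3 - <<'E'
from plant import manip
import cv2
s=manip.observe(); print({k:s[k] for k in('time_s','position','orientation','opening','wrist_force')})
for n in('scene','top'):
    d=manip.snapshot(n); cv2.imwrite(f'pics/{n}0.png',d['color'][:,:,::-1]); print(n,d['K'],d['R'],d['t'])
E
```

```text
{'time_s': 0.0, 'position': array([165.48237251, 627.99068992, 204.38060689]), 'orientation': array([ 0.55955243, -0.43188928,  0.56069366,  0.43127178]), 'opening': 94.21659712144731, 'wrist_force': array([-0.0299009 , -1.41750592, -0.30150436])}
scene [[481.82200683   0.         276.21321117]
 [  0.         481.82200683 213.28861571]
 [  0.           0.           1.        ]] [[-0.48415422 -0.87484563 -0.01548606]
 [-0.5949623   0.34213635 -0.72729813]
 [ 0.64157194 -0.34291084 -0.68614693]] [ -7.22337336 493.48425946 434.09368004]
top [[410.19048348   0.         281.68206335]
 [  0.         410.19048348 206.69089632]
 [  0.           0.           1.        ]] [[-1.35461839e-03 -9.99998844e-01 -6.90233927e-04]
 [-9.75654260e-01  1.47301566e-03 -2.19309361e-01]
 [ 2.19310124e-01  3.76349179e-04 -9.75655128e-01]] [-308.85037523  535.91753806  830.03025577]
```

View pics/scene0.png

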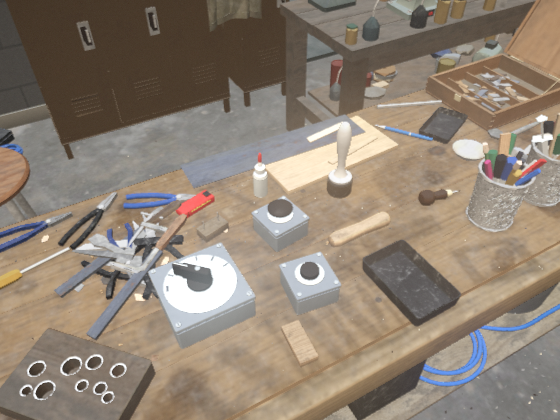

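View pics/top0.png

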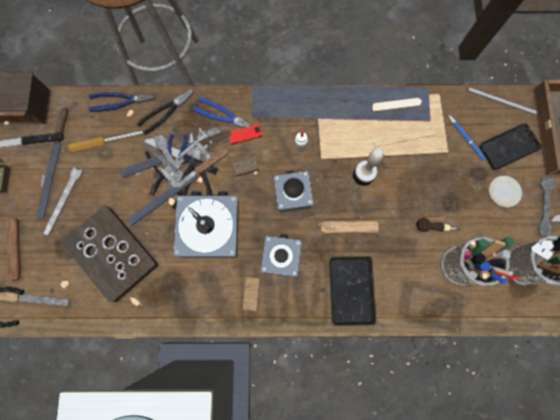

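```bash
cat > h.py <<'E'
import numpy as np,cv2
from plant import manip
def ray(d,u,v,z):
    p=np.linalg.inv(d['K'])@[u,v,1]; D=d['R'].T@p; C=-d['R'].T@d['t']
    return C+D*(z-C[2])/D[2]
def proj(d,X):
    c=d['K']@(d['R']@np.array(X,float)+d['t']); return c[:2]/c[2]
E
python3 - <<'E'
from h import *
d=manip.snapshot('top')['color'][:,:,::-1]; cv2.imwrite('pics/topz.png',cv2.resize(d[150:310,160:360],None,fx=3.9,fy=3.7,interpolation=cv2.INTER_CUBIC)) if 0 else cv2.imwrite('pics/topz.png',cv2.resize(d[150:300,160:360],None,fx=4,fy=4,interpolation=cv2.INTER_CUBIC))
d=manip.snapshot('scene')['color'][:,:,::-1]; cv2.imwrite('pics/scz.png',cv2.resize(d[190:340,145:345],None,fx=4,fy=4,interpolation=cv2.INTER_CUBIC))
E
```

```text
(no output)
```

View pics/topz.png

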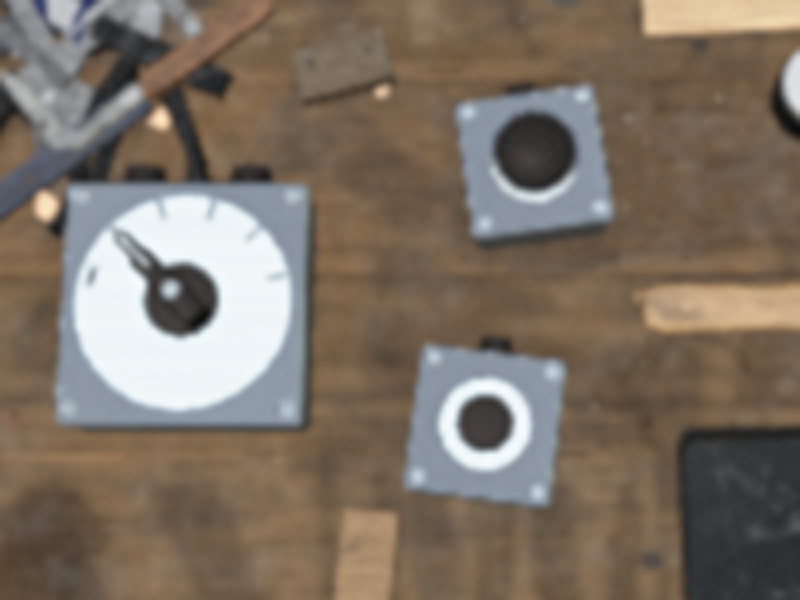

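View pics/scz.png

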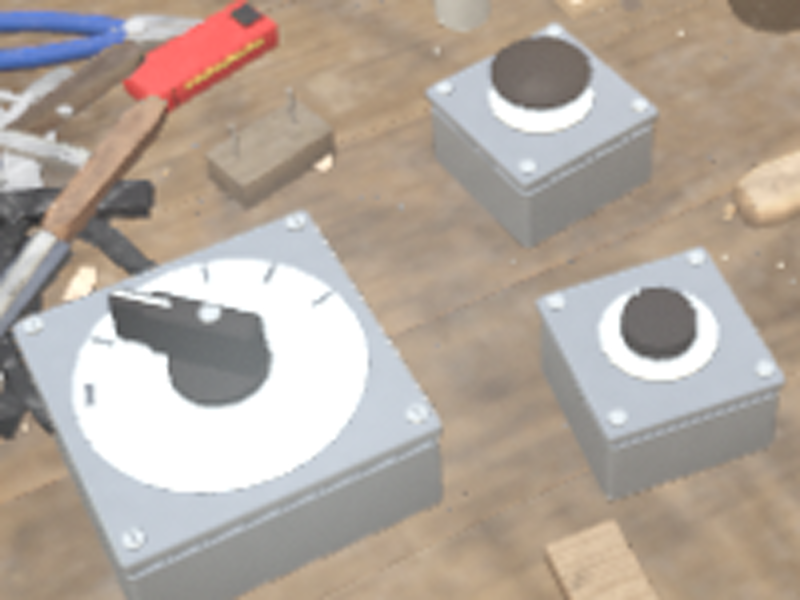

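The top view (4x crop) shows the selector plate around (182,302), with the pointer at (118,235), which is click 1. The flat start button is at (486,422) and the mushroom stop at (535,150).

Run:
```python
from h import *
for n in('top','scene'):
    d=manip.snapshot(n); c=d['color']; hsv=cv2.cvtColor(c,cv2.COLOR_RGB2HSV)
    m=((hsv[...,2]>215)&(hsv[...,1]<40)).astype(np.uint8)
    cs,_=cv2.findContours(m,cv2.RETR_EXTERNAL,cv2.CHAIN_APPROX_NONE)
    for k in cs:
        if cv2.contourArea(k)>150:
            e=cv2.fitEllipse(cv2.convexHull(k)); 
            pts=np.array([ray(d,*p[0],56 if cv2.contourArea(k)>1000 else 51) for p in cv2.convexHull(k)])
            (cx,cy),r=cv2.minEnclosingCircle(pts[:,:2].astype(np.float32))
            e2=cv2.fitEllipse(pts[:,:2].astype(np.float32))
            print(n,'plate',e,cv2.contourArea(k),'world',cx,cy,r,e2)
    m=(hsv[...,2]<75).astype(np.uint8)
    nl,l,st,ce=cv2.connectedComponentsWithStats(m)
    for i in range(1,nl):
        x,y,w,h,a=st[i]
        if a>60 and a<1500 and 150<ce[i][0]<350 and 170<ce[i][1]<320: print(n,'dark',st[i],ce[i],ray(d,*ce[i],61),ray(d,*ce[i],72.5))
d=manip.snapshot('top')
for nm,u,v,z in[('off',92,275,56),('c2',162,208,56),('c3',210,208,56),('c4',252,235,56),('c5',277,277,56),('tip',116,232,89.5),('TL',68,184,55),('TR',310,186,55),('BR',302,427,55),('BL',56,425,55)]:
    print(nm,ray(d,160+(u-1.5)/4,150+(v-1.5)/4,z).round(1))
d=manip.snapshot('scene')
for nm,u,v,z in[('off',90,394,56),('c1',103,342,56),('c2',206,275,56),('c3',270,272,56),('c4',321,298,56),('tip',110,292,89.5),('TL',12,332,55),('TR',302,212,55),('BR',440,430,55),('BL',130,572,55),('start',660,318,61)]:
    print(nm,ray(d,145+(u-1.5)/4,190+(v-1.5)/4,z).round(1))
```

```text
top plate ((132.8145294189453, 407.57568359375), (53.21405792236328, 166.79026794433594), 89.55829620361328) 3789.5 world 135.8447265625 -19.14765167236328 150.19723510742188 ((133.5841827392578, -17.05365753173828), (95.73394775390625, 327.6899719238281), 179.91299438476562)
top plate ((280.8799133300781, 255.49383544921875), (22.22222900390625, 22.50458526611328), 29.29312515258789) 371.0 world 430.8680114746094 -307.7071533203125 24.064878463745117 ((430.8498840332031, -307.7603454589844), (47.371238708496094, 47.915287017822266), 57.6729850769043)
top plate ((543.6038208007812, 248.76278686523438), (16.99955177307129, 21.201391220092773), 92.03515625) 196.0 world 446.60589599609375 -868.0062866210938 22.877037048339844 ((444.3542175292969, -869.7386474609375), (35.95240020751953, 45.91544723510742), 11.722355842590332)
top plate ((205.16744995117188, 225.2352294921875), (52.57743453979492, 54.61790466308594), 52.56669235229492) 1754.5 world 496.3881530761719 -144.5097198486328 58.59467697143555 ((496.36553955078125, -144.6563720703125), (115.9521713256836, 116.76354217529297), 11
[... 2540 characters left out ...]
3.5 world 752.363037109375 -559.873291015625 57.28663635253906 ((742.4612426757812, -556.9989013671875), (59.323341369628906, 120.09861755371094), 9.436104774475098)
off [510.7 -95.3  56. ]
c2 [ 547.8 -131.6   56. ]
c3 [ 547.8 -157.8   56. ]
c4 [ 532.7 -181.2   56. ]
c5 [ 509.4 -195.4   56. ]
tip [ 527.  -114.9   89.5]
TL [561.7 -79.3  55. ]
TR [ 560.3 -212.    55. ]
BR [ 428.6 -210.7   55. ]
BL [429.8 -80.1  55. ]
off [509.  -95.5  56. ]
c1 [ 531.4 -109.    56. ]
c2 [ 544.1 -158.5   56. ]
c3 [ 532.4 -182.3   56. ]
c4 [ 509.  -194.8   56. ]
tip [ 524.8 -115.3   89.5]
TL [555.5 -78.8  55. ]
TR [ 558.  -208.2   55. ]
BR [ 426.3 -207.2   55. ]
BL [425.5 -80.9  55. ]
start [ 427.8 -307.3   61. ]
```

```bash
cat >> h.py <<'E'
from scipy.spatial.transform import Rotation as Ro
def tool():
    s=manip.observe(); q=s['orientation']; M=Ro.from_quat([q[1],q[2],q[3],q[0]]).as_matrix()
    return s,M
C=np.array([495.5,-145.3])
def goal(ang_deg,xb,yb):  # bar direction world angle; point in bar frame
    a=np.radians(ang_deg); return C+xb*np.array([np.cos(a),np.sin(a)])+yb*np.array([-np.sin(a),np.cos(a)])
def shift(x,y,z):
    s,M=tool(); return M.T@(np.array([x,y,z])-s['position'])
def st():
    s,M=tool(); zz=M[:,2]; print('t',round(s['time_s'],2),'p',s['position'].round(1),'zyaw',np.degrees(np.arctan2(zz[1],zz[0])).round(1),'F',s['wrist_force'].round(1),'q6',s['joints'].round(2),'open',round(s['opening'],1))
    rel=s['position'][:2]-C; print('rel polar',np.hypot(*rel).round(1),np.degrees(np.arctan2(rel[1],rel[0])).round(1)); return s,M
E
python3 - <<'E'
from h import *
s,M=st(); print(M.round(3))
g=goal(45,28,40); print(g, shift(*g,140))
E
```

```text
t 0.4 p [165.7 628.5 205.3] zyaw 75.2 F [ 0.2 -0.8  0.2] q6 [ 1.14  0.25  1.56 -0.    1.34 -0.17] open 94.3
rel polar 841.1 113.1
[[-0.    -0.967  0.255]
 [-0.     0.255  0.967]
 [-1.     0.    -0.   ]]
[487.01471863 -97.21673888] [  65.45478642 -495.73216221 -619.75400897]
```

```bash
python3 -m creep '1 0 -45 -56 0.05; 1 0 -90 -113 0.1; 1 0 -135 -169 0.15; 1 5 -180 -225 0.2; 1 10 -225 -282 0.25; 1 15 -270 -338 0.3; 1 20 -315 -394 0.35; 1 25 -360 -451 0.4; 1 30 -405 -507 0.45; 1 40 -450 -563 0.53; 1 50 -496 -620 0.53; 1 60 -496 -620 0.53' 10
python3 - <<'E'
from h import *
st(); g=goal(45,28,40); print(shift(*g,120))
E
```

```text
time_s: 1.9
position: [469.2, -57.1, 155.8]
orientation: [0.654, -0.27, 0.653, 0.269]
wrist_force: [0.2, 0.2, 0.8]
opening: 0.3
t 1.9 p [469.2 -57.1 155.8] zyaw 44.8 F [0.2 0.2 0.8] q6 [-0.36 -0.13  2.05 -0.    1.23 -1.14] open 0.3
rel polar 92.0 106.6
[ 35.8930443  -40.91420269 -15.69235985]
```

```bash
python3 -m creep '1 20 -41 -16 0; 1 35 -41 -16 0; 1 35 -41 -16 0; 1 35 -41 -16 0'
python3 - <<'E'
from h import *
st(); g=goal(45,28,26); print(g,shift(*g,71))
for n in('scene','top'):
    d=manip.snapshot(n); c=d['color'][:,:,::-1]
    c=c[190:340,145:345] if n=='scene' else c[150:300,130:330]
    cv2.imwrite(f'pics/{n}1.png',cv2.resize(c,None,fx=4,fy=4,interpolation=cv2.INTER_CUBIC))
E
```

```text
time_s: 2.4
position: [486.8, -96.4, 121.4]
orientation: [0.654, -0.271, 0.653, 0.269]
wrist_force: [-0.8, 0.7, -0.4]
opening: 0.8
t 2.4 p [486.8 -96.4 121.4] zyaw 44.9 F [-0.8  0.7 -0.4] q6 [-0.42 -0.02  2.01  0.    1.15 -1.21] open 0.8
rel polar 49.6 100.1
[ 496.91421356 -107.11623382] [ 50.45459067 -14.56027299  -0.47580862]
```

View pics/scene1.png

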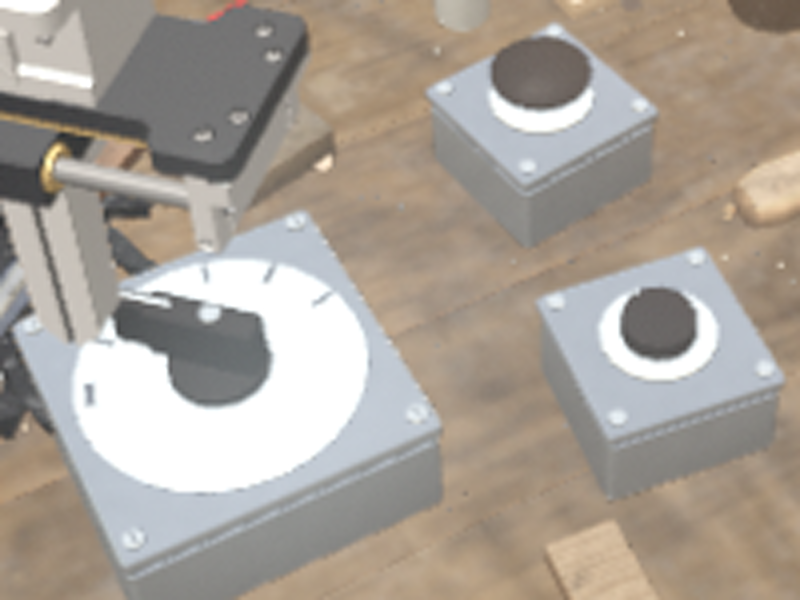

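View pics/top1.png

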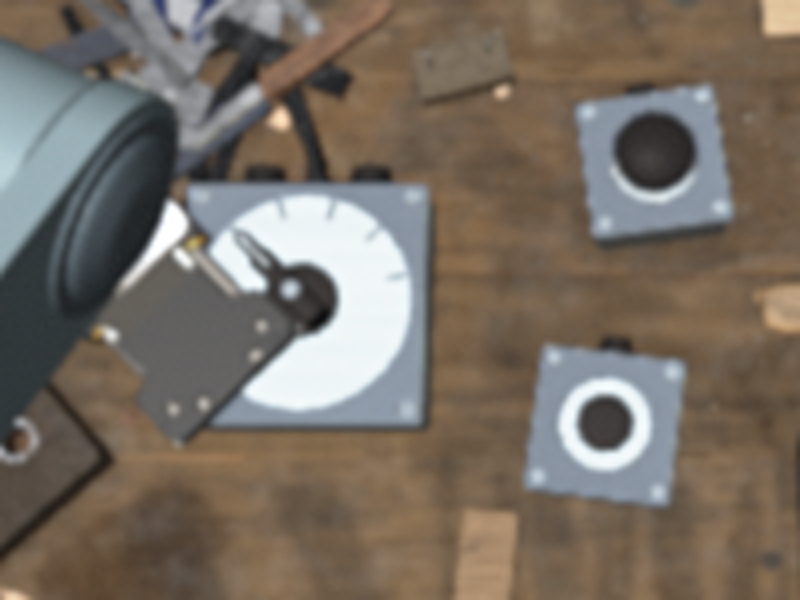

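The fingertips, at about (80,335) in the scene crop, are beside the left flank and clear of it, so I'm lowering.

```bash
python3 -m creep '1 0 -15 0 0; 1 20 -15 0 0; 1 40 -15 0 0; 1 50 -15 0 0; 1 50 -15 0 0; 1 50 -15 0 0'
python3 - <<'E'
from h import *
st()
for a in (45,40,35,30,28): g=goal(a,28,15); print(a,shift(*g,71).round(1),np.radians(45-a).round(3))
E
```

```text
time_s: 3.25
position: [498.7, -107.6, 72.7]
orientation: [0.655, -0.272, 0.652, 0.269]
wrist_force: [-0.4, 0.4, -0.5]
opening: 0.3
t 3.25 p [ 498.7 -107.6   72.7] zyaw 44.9 F [-0.4  0.4 -0.5] q6 [-0.44  0.08  2.01  0.    1.05 -1.22] open 0.3
rel polar 37.8 85.1
45 [ 1.8 -9.4 -0.9] 0.0
40 [  1.8 -11.9   0.3] 0.087
35 [  1.8 -14.4   1.3] 0.175
30 [  1.8 -17.1   2.1] 0.262
28 [  1.8 -18.2   2.3] 0.297
```

```bash
python3 -m creep '1 2 -6 -0.5 0; 1 2 -9.5 -0.5 0; 1 2 -11 0 0.06; 1 2 -12.5 0.5 0.11; 1 2 -14 1 0.16; 1 2 -15.5 1.5 0.21; 1 2 -16.5 2 0.25; 1 2 -16.5 2 0.25'
python3 - <<'E'
from h import *
st()
for n in('scene','top'):
    d=manip.snapshot(n); c=d['color'][:,:,::-1]
    c=c[190:340,145:345] if n=='scene' else c[150:300,130:330]
    cv2.imwrite(f'pics/{n}2.png',cv2.resize(c,None,fx=4,fy=4,interpolation=cv2.INTER_CUBIC))
E
```

```text
time_s: 4.25
position: [512.1, -117.9, 71.0]
orientation: [0.684, -0.188, 0.68, 0.185]
wrist_force: [-0.5, 1.0, 0.1]
opening: 0.8
t 4.25 p [ 512.1 -117.9   71. ] zyaw 30.6 F [-0.5  1.   0.1] q6 [-0.44  0.12  1.97  0.    1.05 -0.98] open 0.8
rel polar 32.0 58.7
```

View pics/scene2.png

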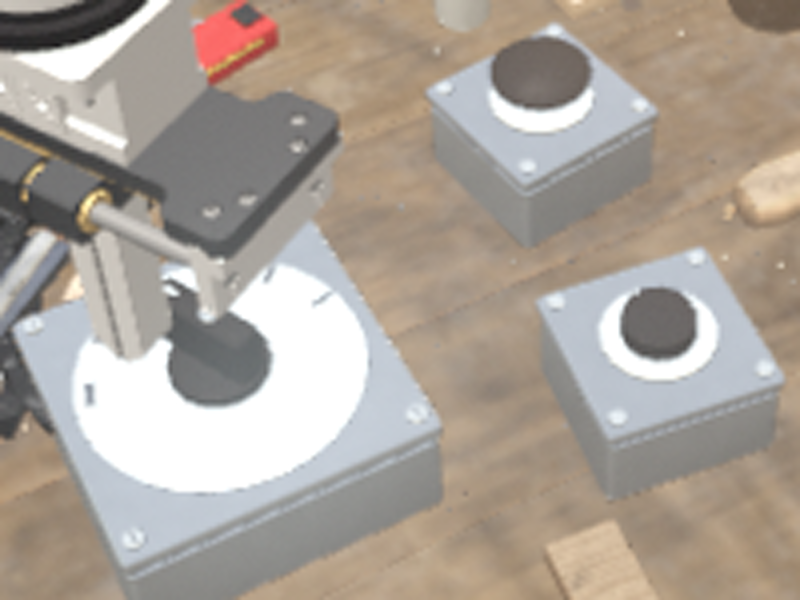

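View pics/top2.png

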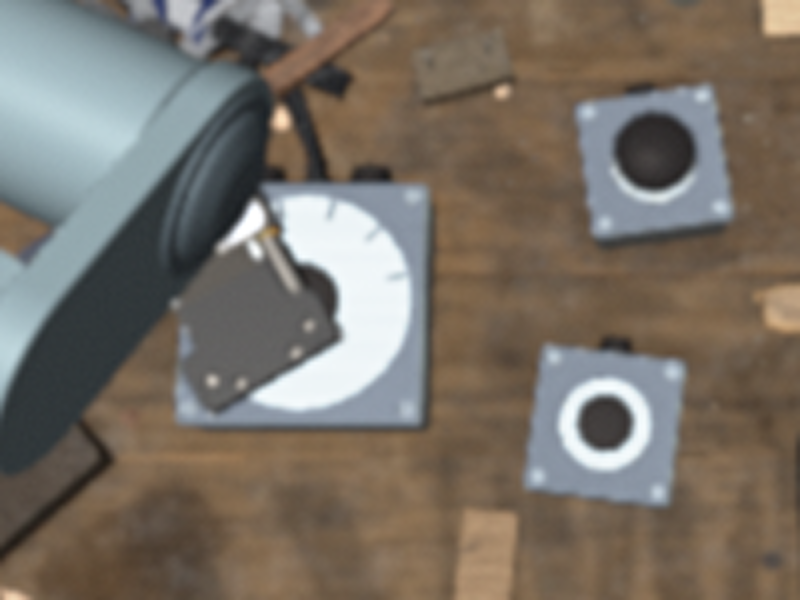

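Run:
```python
from h import *
d=manip.snapshot('scene')
for a in(45,32,30,15,0,-15,-30,-45):
    g=goal(a,43,0); p=proj(d,[*g,89.5]); print(a,((p-[145,190])*4+1.5).round(0))
st()
for a in (30,25,20,15,10,5,0): g=goal(a,28,15); print(a,shift(*g,71).round(1),np.radians(30.6-a).round(3))
```

```text
45 [108. 291.]
32 [121. 273.]
30 [123. 271.]
15 [144. 254.]
0 [169. 241.]
-15 [197. 233.]
-30 [225. 230.]
-45 [252. 233.]
t 4.4 p [ 511.9 -118.3   71. ] zyaw 30.6 F [ 0.7 -1.   0.3] q6 [-0.44  0.12  1.97 -0.    1.05 -0.98] open 0.2
rel polar 31.6 58.7
30 [-0.  -0.2  0.3] 0.01
25 [-0.  -2.7  1.5] 0.098
20 [ 0.  -5.3  2.4] 0.185
15 [ 0.  -7.9  3.1] 0.272
10 [  0.  -10.7   3.6] 0.36
5 [  0.1 -13.4   3.9] 0.447
0 [  0.1 -16.2   3.9] 0.534
```

```bash
python3 -m creep '1 0 -1.5 1 0.06; 1 0 -3 1.5 0.11; 1 0 -3 1.5 0.11;1 0 -3 1.5 0.11'
python3 - <<'E'
from h import *
st()
for n in('scene',):
    d=manip.snapshot(n); c=d['color'][:,:,::-1]
    c=c[220:310,160:260]
    cv2.imwrite(f'pics/{n}3.png',cv2.resize(c,None,fx=6,fy=6,interpolation=cv2.INTER_CUBIC))
for a in(45,25,15): print(a,((proj(d,[*goal(a,43,0),89.5])-[160,220])*6).round(0),((proj(d,[*goal(a,-20,0),89.5])-[160,220])*6).round(0))
E
```

```text
time_s: 4.9
position: [514.7, -120.3, 71.0]
orientation: [0.693, -0.151, 0.69, 0.148]
wrist_force: [-0.7, -0.7, 0.1]
opening: 0.2
t 4.9 p [ 514.7 -120.3   71. ] zyaw 24.4 F [-0.7 -0.7  0.1] q6 [-0.44  0.13  1.96 -0.    1.05 -0.87] open 0.2
rel polar 31.5 52.5
45 [ 70. 254.] [296. 303.]
25 [103. 215.] [282. 322.]
15 [124. 198.] [271. 331.]
```

View pics/scene3.png

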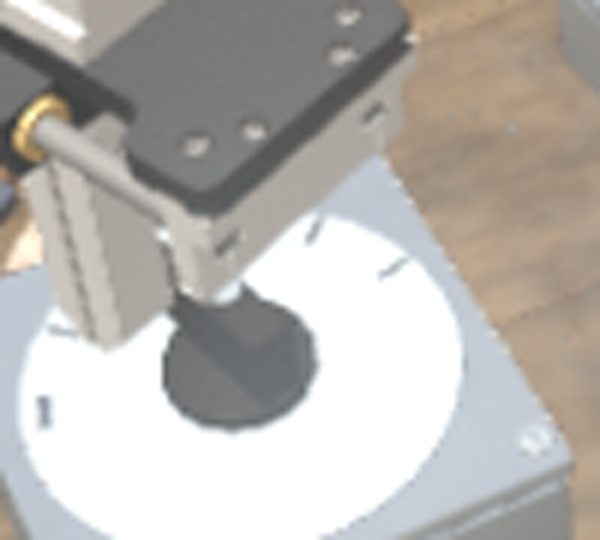

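Click 2 appears reached: there is no contact force, and I can see a gap to the bar. Next ridge is at about 0°.

Run:
```python
from h import *
s,M=st()
for a in (15,10,5,2,0,-2): g=goal(a,28,15); print(a,shift(*g,71).round(1),np.radians(24.4-a).round(3))
```

```text
t 4.95 p [ 514.7 -120.2   71. ] zyaw 24.4 F [-0.5  0.1 -0.2] q6 [-0.44  0.13  1.96 -0.    1.05 -0.87] open 0.6
rel polar 31.6 52.6
15 [ 0.  -4.7  2.2] 0.164
10 [ 0.  -7.3  3. ] 0.251
5 [  0.1 -10.1   3.6] 0.339
2 [  0.1 -11.7   3.8] 0.391
0 [  0.1 -12.8   3.9] 0.426
-2 [  0.1 -13.9   3.9] 0.461
```

```bash
python3 -m creep '1 0 -2.5 1 0.08; 1 0 -4.5 2 0.16; 1 0 -6 2.6 0.21; 1 0 -7.5 3 0.25; 1 0 -8.5 3.3 0.29; 1 0 -9.5 3.5 0.32;1 0 -10 3.6 0.34'
python3 - <<'E'
from h import *
s,M=st()
E
python3 -m creep '1 0 -1 0 0.03; 1 0 -2 0.2 0.06; 1 0 -2.5 0.2 0.08; 1 0 -2.5 0.2 0.08'
python3 - <<'E'
from h import *
st()
for n in('scene',):
    d=manip.snapshot(n); c=d['color'][:,:,::-1]
    c=c[220:310,160:260]
    cv2.imwrite(f'pics/{n}4.png',cv2.resize(c,None,fx=6,fy=6,interpolation=cv2.INTER_CUBIC))
for a in(15,0,-15): print(a,((proj(d,[*goal(a,43,0),89.5])-[160,220])*6).round(0),((proj(d,[*goal(a,-20,0),89.5])-[160,220])*6).round(0))
E
```

```text
time_s: 5.82
position: [521.6, -127.2, 70.8]
orientation: [0.708, -0.031, 0.705, 0.029]
wrist_force: [-1.3, 3.5, 0.7]
opening: 0.4
t 5.83 p [ 521.6 -127.2   70.8] zyaw 4.9 F [-1.3  3.5  0.7] q6 [-0.45  0.15  1.94  0.    1.05 -0.54] open 0.4
rel polar 31.7 34.8
time_s: 6.32
position: [522.0, -130.2, 70.8]
orientation: [0.709, -0.003, 0.706, 0.001]
wrist_force: [-0.1, 0.1, 0.2]
opening: 0.5
t 6.33 p [ 522.  -130.2   70.8] zyaw 0.3 F [-0.1  0.1  0.2] q6 [-0.46  0.15  1.94 -0.    1.05 -0.46] open 0.5
rel polar 30.5 29.7
15 [124. 198.] [271. 331.]
0 [162. 179.] [253. 340.]
-15 [203. 167.] [233. 346.]
```

View pics/scene4.png

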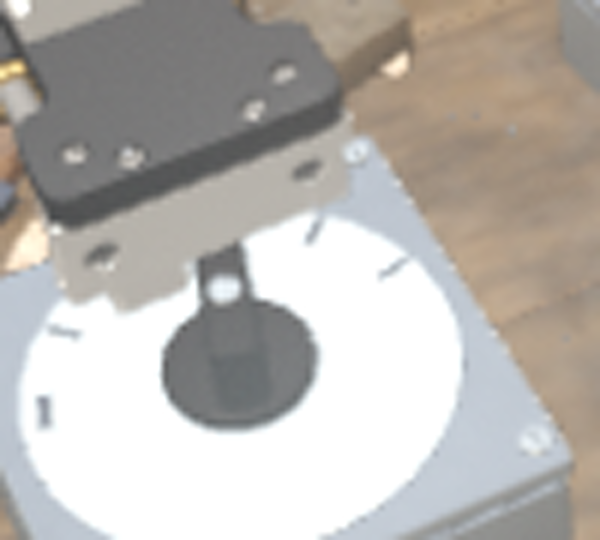

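The handle is at click 3, with its back end at (238,350) matching -15°. Now the last click, slowly.

Run:
```python
from h import *
s,M=st()
for a in (-10,-15,-20,-25,-28,-30,-32): g=goal(a,28,15); print(a,shift(*g,71).round(1),np.radians(0.3-a).round(3))
```

```text
t 6.38 p [ 522.  -130.1   70.8] zyaw 0.3 F [ 0.   0.3 -0.4] q6 [-0.45  0.15  1.94 -0.    1.05 -0.46] open 0.7
rel polar 30.5 29.9
-10 [-0.2 -5.3  3.7] 0.18
-15 [-0.2 -8.   4.4] 0.267
-20 [ -0.1 -10.7   4.9] 0.354
-25 [ -0.1 -13.5   5.2] 0.442
-28 [ -0.1 -15.2   5.2] 0.494
-30 [ -0.1 -16.3   5.2] 0.529
-32 [ -0.1 -17.4   5.2] 0.564
```

```bash
python3 -m creep '1 0 -2.5 2 0.09; 1 0 -5 3.6 0.18; 1 0 -7 4.2 0.24; 1 0 -8.5 4.5 0.29; 1 0 -10 4.8 0.33; 1 0 -11 5 0.36; 1 0 -12 5 0.39; 1 0 -12.5 5 0.41; 1 0 -12.5 5 0.41'
python3 - <<'E'
from h import *
s,M=st()
for a in (-25,-28,-30,-32): g=goal(a,28,15); print(a,shift(*g,71).round(1))
E
python3 -m creep '1 0 -0.6 0 0.02; 1 0 -1 0 0.035; 1 0 -1 0 0.035'
```

```text
time_s: 7.5
position: [526.9, -142.8, 70.8]
orientation: [0.694, 0.141, 0.691, -0.143]
wrist_force: [0.8, 0.1, 0.2]
opening: 0.4
t 7.5 p [ 526.9 -142.8   70.8] zyaw -23.2 F [0.8 0.1 0.2] q6 [-0.47  0.17  1.92 -0.    1.05 -0.07] open 0.4
rel polar 31.5 4.6
-25 [-0.2 -0.6  0.6]
-28 [-0.2 -2.1  1.3]
-30 [-0.2 -3.1  1.7]
-32 [-0.2 -4.2  2.1]
time_s: 7.88
position: [526.6, -144.0, 70.9]
orientation: [0.692, 0.154, 0.688, -0.155]
wrist_force: [0.6, -0.0, 0.4]
opening: 0.2
```

Run:
```python
from h import *
st()
for n in('scene',):
    d=manip.snapshot(n); c=d['color'][:,:,::-1]
    c=c[220:310,160:260]
    cv2.imwrite(f'pics/{n}5.png',cv2.resize(c,None,fx=6,fy=6,interpolation=cv2.INTER_CUBIC))
for a in(-15,-30,-45): print(a,((proj(d,[*goal(a,43,0),89.5])-[160,220])*6).round(0),((proj(d,[*goal(a,-20,0),89.5])-[160,220])*6).round(0))
```

```text
t 7.88 p [ 526.6 -144.    70.9] zyaw -25.2 F [ 0.6 -0.   0.4] q6 [-0.47  0.17  1.92 -0.    1.05 -0.03] open 0.2
rel polar 31.1 2.3
-15 [203. 167.] [233. 346.]
-30 [245. 163.] [212. 348.]
-45 [286. 168.] [192. 346.]
```

View pics/scene5.png

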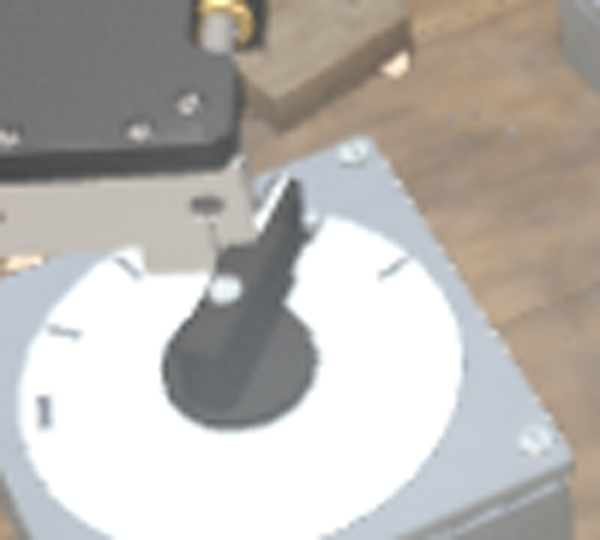

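The pointer tip at (292,175) matches -45° (286,168), so the selector is at click 4. I'm backing off and lifting.

```bash
python3 -m creep '1 0 6 0 0; 1 0 12 0 0; 1 -20 12 0 0; 1 -50 12 0 0; 1 -80 12 0 0; 1 -80 12 0 0;1 -80 12 0 0'
python3 - <<'E'
from h import *
st(); print(shift(429.3,-307.6,120))
E
```

```text
time_s: 8.8
position: [530.8, -132.3, 149.5]
orientation: [0.691, 0.154, 0.689, -0.155]
wrist_force: [-0.1, -0.3, -0.7]
opening: 0.7
t 8.8 p [ 530.8 -132.3  149.5] zyaw -25.2 F [-0.1 -0.3 -0.7] q6 [-0.45  0.06  1.87 -0.    1.21 -0.01] open 0.7
rel polar 37.6 20.2
[  29.7334636  -201.76679346  -17.3131549 ]
```

```bash
python3 -m creep '1 0 -50 -4 0; 1 0 -100 -9 0; 1 0 -150 -13 0; 1 0 -202 -17 0; 1 20 -202 -17 0; 1 45 -202 -17 0; 1 65 -202 -17 0; 1 65 -202 -17 0'
python3 - <<'E'
from h import *
st(); print(shift(429.3,-307.6,54))
for n in('scene',):
    d=manip.snapshot(n); c=d['color'][:,:,::-1]
    cv2.imwrite(f'pics/{n}6.png',cv2.resize(c[190:340,145:345],None,fx=4,fy=4,interpolation=cv2.INTER_CUBIC))
E
```

```text
time_s: 9.8
position: [427.7, -306.1, 81.4]
orientation: [0.689, 0.155, 0.691, -0.154]
wrist_force: [0.5, 0.3, 0.0]
opening: 0.4
t 9.8 p [ 427.7 -306.1   81.4] zyaw -25.2 F [0.5 0.3 0. ] q6 [-0.84  0.11  1.96  0.    1.08 -0.4 ] open 0.4
rel polar 174.5 -112.9
[27.39676179 -0.76968442  2.14534975]
```

View pics/scene6.png

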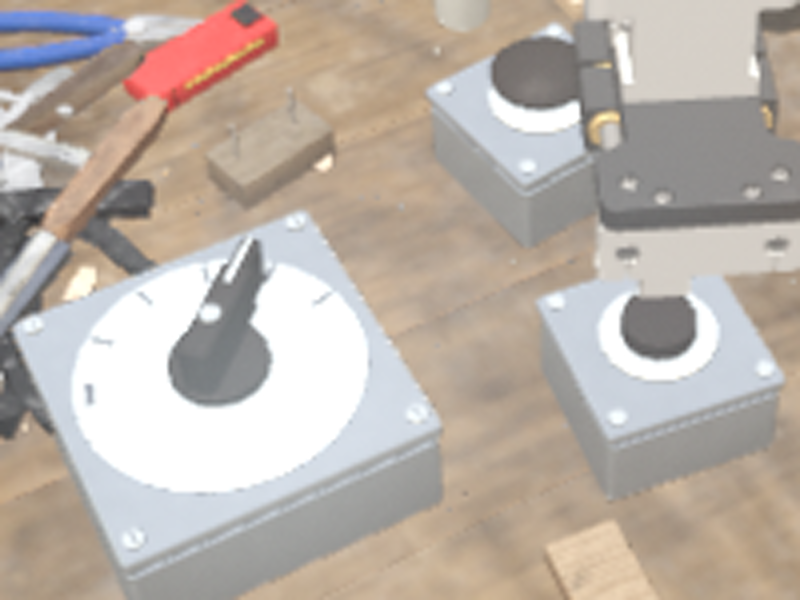

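The selector still points at tick 4, and the fingertip is over the flat button (660,320). Pressing now.

```bash
python3 -m creep '1 10 -1 2 0; 1 17 -1 2 0; 1 21 -1 2 0; 1 24 -1 2 0; 1 26 -1 2 0; 1 27 -1 2 0; 1 27 -1 2 0; 1 27 -1 2 0'
```

```text
time_s: 10.85
position: [430.0, -308.7, 56.1]
orientation: [0.69, 0.154, 0.69, -0.154]
wrist_force: [-1.1, 1.9, 2.7]
opening: 0.3
```

```bash
python3 -m creep '1 1 0 0 0; 1 2 0 0 0; 1 3 0 0 0; 1 3 0 0 0; 1 3 0 0 0'
```

```text
time_s: 11.48
position: [430.3, -308.9, 55.0]
orientation: [0.69, 0.154, 0.69, -0.154]
wrist_force: [-5.8, 5.2, 14.8]
opening: 0.7
```

The button is fully down: z is 55.0 and the force has risen to 14.8 N at the stop. Releasing.

```bash
python3 -m creep '1 -5 0 0 0; 1 -15 0 0 0; 1 -40 0 0 0; 1 -70 0 0 0; 1 -90 0 0 0; 1 -90 0 0 0; 1 -90 0 0 0; 1 -90 0 0 0'
python3 - <<'E'
from h import *
st()
for n in('scene','top'):
    d=manip.snapshot(n); c=d['color'][:,:,::-1]
    cv2.imwrite(f'pics/{n}7.png',c)
    if n=='scene': cv2.imwrite(f'pics/{n}7z.png',cv2.resize(c[190:340,145:345],None,fx=4,fy=4,interpolation=cv2.INTER_CUBIC))
E
```

```text
time_s: 12.48
position: [429.8, -308.4, 143.6]
orientation: [0.689, 0.155, 0.691, -0.154]
wrist_force: [0.0, -0.5, -0.7]
opening: 0.2
t 12.47 p [ 429.8 -308.4  143.6] zyaw -25.2 F [ 0.  -0.5 -0.7] q6 [-0.84  0.03  1.92 -0.    1.2  -0.4 ] open 0.2
rel polar 175.8 -112.0
```

View pics/scene7z.png

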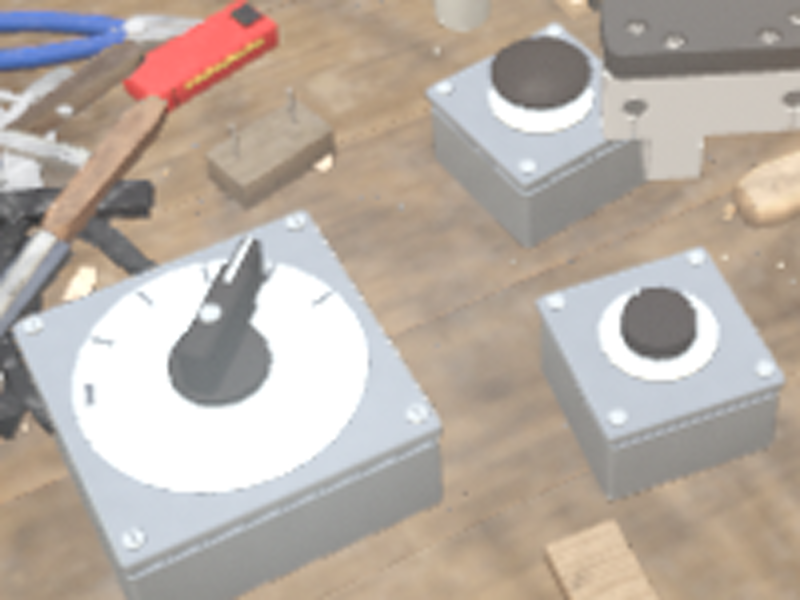

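View pics/top7.png

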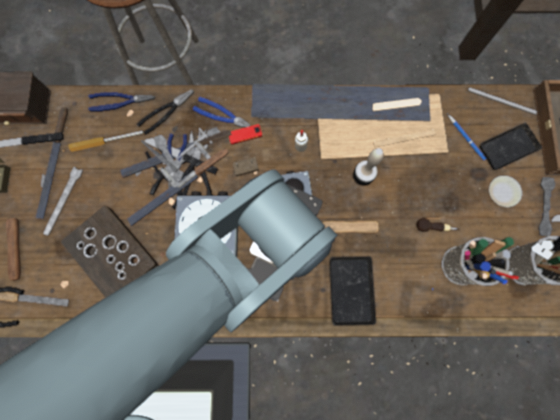

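The ticks for off, 1, 2, 3 and 5 are visible. The pointer, with its tip at (252,237), covers the fourth. The start button is up, the stop button is untouched and nothing has shifted.

```bash
python3 -c "from plant import manip; manip.close_job()"
```

```text
the job is handed in; nothing more can be done
```

The selector is at the fourth click, the start button has been pressed and is up again, and the job is handed in. No verdict came back.

- **Selector:** It started at click 1. I pushed the handle's left flank with the closed fingertips through clicks 2 and 3 to click 4. In the last picture the pointer tip is within about 2 px of the computed position for the fourth tick and covers that tick. Before and after the press it looked the same.
- **Start button:** The first press stopped at about 4.9 mm with 2.7 N, so I pressed further until it bottomed out at TCP z = 55.0 mm (6 mm down) with 14.8 N vertical force. It looks fully up in the last picture.
- **Left alone:** The stop button was not touched. The loose things look unmoved in the last pictures, though I checked them by eye and the arm hid the batten in the last top view (only its corner shows in the scene crop).
- **Finish:** The arm ended at z ≈ 144 mm, touching nothing, with about 12.5 s of the 56 s used.

No check failed. The click 2 position was hidden by the fingers when I passed it, so I inferred it from the missing contact force; click 3 was then confirmed in the picture.

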